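# Fit the adjustable wrench and tighten the hot valve's packing nut

## Robot

A 7-joint arm with a two-finger parallel gripper is mounted at the origin on the work surface. World frame = base frame: x ahead of the robot, y to its left, z up, the work surface at z = 0. Lengths are in m, angles in rad, forces in N, time in s.
With the tool pointing down it reaches from about 0.4 to 0.85 m from the base axis. Payload 4.5 kg.
Tool frame: the origin (TCP) lies at the very end of the fingers, on their centre line; the grasp point (between the pads) lies 19 mm behind it; y points along the fingers, x is the direction in which the jaws open and shut, and the axes are right-handed (so a half turn about y gives the same grasp; the last joint's range is limited). The gripper opens to 88 mm and grips with 3 to 60 N. Pads are 18 mm wide; open, the fingers measure 123 mm over their backs; the gripper's body (75 mm by 187 mm) begins 45 mm behind the grasp point.
Start: joints at [1.155, 0.689, -0.195, 1.565, 0.157, 0.902, -0.215], TCP at [0.272, -0.563, 0.239] pointing down, gripper open.
Joint ranges: [-3.01, 3.01], [-0.46, 2.08], [-1.47, 1.51], [0.13, 2.56], [-1, 4.14], [0.04, 2.09], [-2.66, 2.66]. Speed limits (rad/s): [2.57, 2.57, 3.14, 3.14, 3.14, 3.14, 3.14].

## Interface

Orientations are given as a unit quaternion [x, y, z, w].
In Python, from plant import r gives the robot as it stands.
- The arm moves only by the shell command python3 -m inch 'ROWS' [OPENING] [FORCE]. ROWS is JSON, a list of rows, each a list of 6 numbers: the shift along the tool's x, y, z in mm, then the turn, a rotation vector about the tool's x, y, z in rad. In form: [[x, y, z, ax, ay, az], ...]. A call has 1 to 12 rows; each row shifts and turns the commanded pose from where the row before left it, along the tool's axes as they then stand; what a row does not reach is not made up. A row lasts 1/12 s, in which the tool goes at most 41.7 mm and 7.16 degrees, less where a joint would pass 70% of its speed; a pose out of reach is approached as far as the arm can. A call is refused whole if a number of a shift passes 41.7 or a number of a turn 0.125, either way. A call with a gripper value outside its range is refused whole. OPENING is the finger opening in mm, from 0 to 88.1, set as the call begins (- or left out, the last holds). The fingers move at their own pace and stop on an object; FORCE is the grip in N (left out, the last holds). Time passes only in rows, so rows that do not move let the fingers close. It gives the time, the measured TCP pose, the force and the opening at its end, in the units of the state.
- r.get_state(): the state, without advancing time (a new reading comes with each control period).
- r.snapshot(name): name is "scene" or "side" or "wrist"; returns a dict with "img" (400x640x3 uint8, red, green, blue), "range_z" (400x640 float32, m along the optical axis (not along the pixel's ray), 0 where there is no reading), "mtx" (3x3 intrinsics, pixels), "camera_from_world" (4x4, takes a point from world to camera coordinates); the wrist camera has in their place "tool_from_camera" (4x4, takes a point from camera to tool coordinates, whose origin is the TCP and whose axes are the tool frame's). Camera axes: x right, y down, z forward; pixel columns grow to the right and rows downward; lengths in m; the calibration is good to about 2 mm. A picture is of the moment at which its call begins: read the wrist's pose just before it.
- r.finish_job(): hands the job in, once; it reports no verdict.
The state is a dict: "clock": time; "q": joint angles; "qd": joint speeds; "joint_torque": joint torques, N m; "tool_pos": TCP position; "eef_rot": TCP orientation; "contact_force": force on the tool from outside, world axes, zero at the start; "moment": the same for the moment, N m; "opening": opening from 0.0 (shut) to 1.0 (fully open).
Only numpy, scipy, OpenCV 4.12 (cv2) and the standard library are available. Lean on these libraries where they do the work, as an engineer would, in place of code of your own. Each camera call takes 0.05 s, during which the arm holds its last target.

## Task

The hot filler valve on this kitchen counter weeps at its packing nut: it is the valve with the red collar, and the adjustable wrench with the red handle already stands on its nut, jaws too wide. Roll the wrench's worm until the jaws just fit the nut, then swing the red handle clockwise (seen from above) until the nut comes up tight and stops, and let go. Leave the blue wrench on the cold valve where it is.

Things in the scene. Friction and masses are not known exactly. Their poses are not given: they have to be found in the camera images.
- hot_worm_top (a point): Top of the red wrench's worm, 75 mm up: fluted brass roller, 26 mm across, 16 mm long (y), 7 mm proud of the wrench, which rests on a soft washer (gives 6 mm, 0.7 N/mm). Site axes: x from handle to jaws, z up. Drag a fingertip, 3 mm below this point, along -x (towards the handle) over it: it rolls and closes the jaws, some 6 to 12 mm per 40 mm stroke; lift and repeat till they stop (then it slips).
- hot_handle (a point): Centre of the red wrench's handle, 62 mm above the counter, 150 mm from the nut's axis. Handle 26 mm wide (y), 16 mm thick (z), running along x to 45 mm beyond this point; axes as hot_worm_top. It pivots level about the nut's axis; clockwise from above is towards its own +y side, so push on its -y side, about 4 N. It stays where it is left.
- hot_jaw (a joint): Travel of the red wrench's moving jaw, m: 0 = jaws 38 mm apart, 0.014 = 24 mm apart, which just fits the nut (24 mm across flats) and is the stop. Starts between 0 and 0.007; 0.006 per rad of the worm. The wrench grips the nut only within 3 mm of fitting; wider, it swings loosely round it.
- hot_nut (a joint): Angle of the red valve's brass hexagon nut, rad: 0 at the start, growing clockwise seen from above, tight against a stop at 0.75. About 3 degrees of play in the wrench. Its upright axis lies 56 mm along +x from hot_worm_top; a spindle 10 mm thick on that axis rises 15 mm above the worm's top.
- cold_handle (a point): Centre of the blue handle of the other wrench, on the valve with the blue collar; same size and build as the red one. To be left alone.

How it is judged:
On the way, in this order (a step that is already met when the one before it is completed fails the run):
1. the jaws of the red wrench are rolled in to fit the nut, within 2 mm (value of joint hot_jaw above 0.012 m), for 0.2 s.
2. the nut is turned clockwise until it is tight (value of joint hot_nut above 0.58 rad), for 0.1 s.
At the end, for the whole second after the job is handed in: The red wrench's jaws are within 2 mm of fitting the nut, the red valve's nut has been turned clockwise to within 0.17 rad (10 degrees) of its stop and is at rest, and the blue handle is within 15 mm of where it was (value of joint hot_jaw above 0.012 m and value of joint hot_nut above 0.58 rad and velocity of joint hot_nut below 0.05 rad/s and distance of cold_handle from where it was at the start of the episode below 0.015 m); the robot touches nothing.
It fails at once if the blue wrench is swung out of place (15 mm) (distance of cold_handle from where it was at the start of the episode above 0.015 m).
It also fails if it takes over 48 s, if anything falls off the work surface, if the arm or the gripper's body presses on something with over 40 N, if the wrist force passes 120 N, or if a joint passes its speed limit or range.

## Working session

There is one attempt and no reset: what is moved stays moved. The work goes in short steps, Python scripts to look and compute and a shell command to move; the robot and the scene stay as the last step left them, time stands still between calls to the robot, and variables do not carry over. Pictures are saved under pics/ and viewed, and the job is handed in when it is done.

```bash
ls; mkdir -p pics
python3 - <<'E'
from plant import r
import cv2,numpy as np
s=r.get_state()
for k,v in s.items(): print(k,np.round(v,4))
for n in ["scene","side","wrist"]:
    d=r.snapshot(n)
    cv2.imwrite(f"pics/{n}0.png",d["img"][:,:,::-1])
    np.savez(f"{n}0.npz",**d)
    print(n,d["mtx"].tolist(),np.round(d.get("camera_from_world",d.get("tool_from_camera")),3).tolist())
E
```

```text
pics
clock 0.0
q [ 1.1548  0.69   -0.1945  1.5663  0.1573  0.9025 -0.2151]
qd [-0.0014  0.0001  0.      0.0004  0.0022  0.0007 -0.0006]
joint_torque [ 7.00000e-04 -5.27559e+01 -1.26660e+00 -1.53430e+01 -5.26000e-02
  6.50000e-03  1.00000e-04]
tool_pos [ 0.2714 -0.5623  0.2379]
eef_rot [-0.5986  0.3764 -0.3753  0.5992]
contact_force [ 0.6801  0.7983 -0.1736]
moment [ 0.0285 -0.0267  0.0336]
opening 0.9958
scene [[488.16259025733297, 0.0, 323.2032288480261], [0.0, 488.16259025733297, 201.0150264678479], [0.0, 0.0, 1.0]] [[-0.253, 0.967, -0.006, 0.224], [0.544, 0.137, -0.828, -0.219], [-0.8, -0.213, -0.561, 1.377], [0.0, 0.0, 0.0, 1.0]]
side [[411.2666504179459, 0.0, 322.87774198572026], [0.0, 411.2666504179459, 194.5983323708864], [0.0, 0.0, 1.0]] [[-0.947, -0.32, -0.002, 0.539], [-0.242, 0.72, -0.651, 0.243], [0.21, -0.616, -0.759, 0.739], [0.0, 0.0, 0.0, 1.0]]
wrist [[357.3858371862437, 0.0, 316.21632795383334], [0.0, 357.3858371862437, 197.97480887597152], [0.0, 0.0, 1.0]] [[1.0, 0.001, -0.0, 0.0], [0.0, -0.293, 0.956, -0.145], [0.0, -0.956, -0.293, 0.076], [0.0, 0.0, 0.0, 1.0]]
```

View pics/scene0.png

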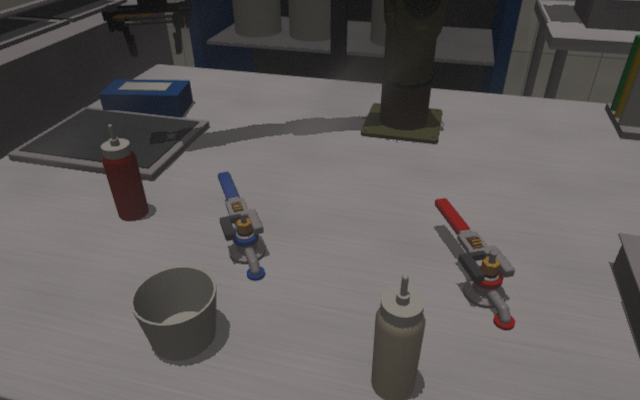

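View pics/side0.png

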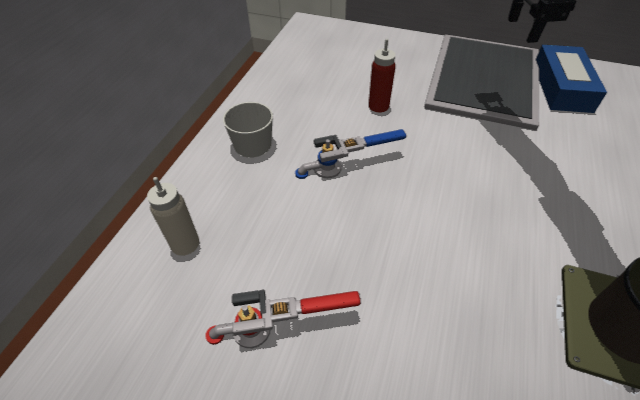

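View pics/wrist0.png

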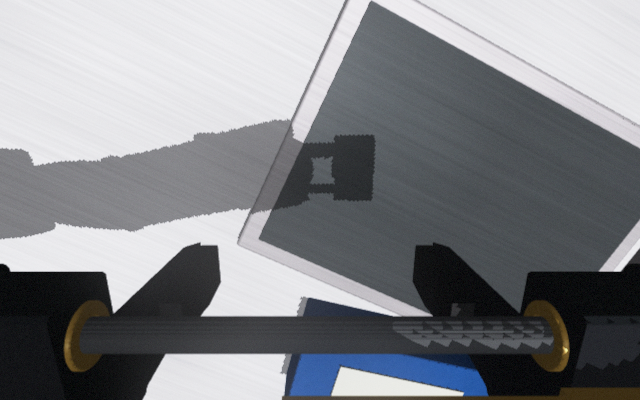

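The scene view shows the red handle at (452,216), its worm at (475,243) and its nut at (490,265). The blue wrench is at (235,205). The side view has the red handle at (330,302) and the worm at (285,310). Next I'll measure these.

```bash
cat > h.py <<'E'
import numpy as np,cv2
def world(d,mask):
    v,u=np.nonzero(mask&(d["range_z"]>0)); z=d["range_z"][v,u]; K=d["mtx"]
    p=np.stack([(u-K[0,2])*z/K[0,0],(v-K[1,2])*z/K[1,1],z],1)
    T=np.linalg.inv(d["camera_from_world"]); return p@T[:3,:3].T+T[:3,3],u,v
def ray(d,u,v,h):
    K=d["mtx"];T=np.linalg.inv(d["camera_from_world"])
    dr=T[:3,:3]@np.array([(u-K[0,2])/K[0,0],(v-K[1,2])/K[1,1],1]);o=T[:3,3]
    return o+dr*(h-o[2])/dr[2]
E
python3 - <<'E'
from h import *
for n,roi in [("scene",(420,185,530,335)),("side",(195,270,375,350))]:
    d=dict(np.load(n+"0.npz")); hsv=cv2.cvtColor(d["img"],cv2.COLOR_RGB2HSV)
    m=np.zeros(hsv.shape[:2],bool); m[roi[1]:roi[3],roi[0]:roi[2]]=1
    H,S,V=hsv[...,0].astype(int),hsv[...,1],hsv[...,2]
    red=m&((H<6)|(H>174))&(S>150)&(V>80)
    br=m&(H>10)&(H<28)&(S>110)
    for nm,mk in(("red",red),("brass",br)):
        c,l,st,ce=cv2.connectedComponentsWithStats(mk.astype(np.uint8))
        for i in range(1,c):
            if st[i,4]<12: continue
            p,u,v=world(d,l==i)
            print(n,nm,st[i],ce[i].round(1),"mean",p.mean(0).round(4),"min",p.min(0).round(3),"max",p.max(0).round(3))
            if nm=="red" and st[i,4]>250:
                q=p[p[:,2]>p[:,2].max()-0.006]; c0=q[:,:2].mean(0)
                (cx,cy),(w,h),a=cv2.minAreaRect((q[:,:2]*1000).astype(np.float32)); print("  rect",cx,cy,w,h,a,"topz",np.median(q[:,2]))
                vx=cv2.fitLine((q[:,:2]*1000).astype(np.float32),2,0,.01,.01).ravel();print("  line",vx)
    x0,y0,x1,y1=roi
    cv2.imwrite(f"pics/{n}_crop.png",cv2.resize(d["img"][y0:y1,x0:x1,::-1],None,fx=4,fy=4,interpolation=cv2.INTER_CUBIC)[:600,:800])
E
```

```text
scene red [436 199  33  32 400] [451.6 214.5] mean [0.5142 0.1467 0.0684] min [0.466 0.116 0.064] max [0.557 0.177 0.072]
  rect 511.34112548828125 146.58248901367188 99.36967468261719 23.456937789916992 26.448518753051758 topz 0.06872492938029545
  line [8.8304067e-01 4.6929643e-01 5.1378235e+02 1.4743736e+02]
scene red [482 278  20   7  70] [492.5 282. ] mean [0.6517 0.2205 0.0431] min [0.64  0.203 0.041] max [0.669 0.234 0.057]
scene red [494 314  21  14 115] [503.8 322.4] mean [0.698  0.2433 0.005 ] min [0.683 0.229 0.002] max [0.708 0.259 0.008]
scene brass [469 237  13  11  72] [475.5 242.1] mean [0.5908 0.1891 0.0714] min [0.57  0.178 0.065] max [0.6   0.199 0.076]
scene brass [482 256  18  19 175] [490.4 265.6] mean [0.6402 0.2132 0.0665] min [0.61  0.201 0.055] max [0.65  0.226 0.08 ]
side red [301 292  59  21 798] [329.8 301.7] mean [0.5062 0.149  0.0698] min [0.459 0.115 0.063] max [0.554 0.18  0.075]
  rect 506.474609375 147.51406860351562 99.35962677001953 23.05577850341797 27.87757110595703 topz 0.07054665848003949
  line [8.8665903e-01 4.6242380e-01 5.0713086e+02 1.4773892e+02]
side red [253 308   9  10  34] [257.6 312.6] mean [0.6218 0.1973 0.0464] min [0.61  0.19  0.041] max [0.634 0.206 0.07 ]
side red [235 315   4   7  15] [236.7 318.3] mean [0.6521 0.2176 0.0445] min [0.65  0.213 0.043] max [0.654 0.223 0.047]
side red [206 326  17  18  99] [212.7 337.4] mean [0.6896 0.2498 0.0072] min [0.675 0.232 0.002] max [0.705 0.259 0.023]
side brass [273 302  15  13 139] [279.8 308. ] mean [0.5818 0.188  0.073 ] min [0.569 0.176 0.065] max [0.595 0.198 0.078]
side brass [238 306  17  15 142] [246.8 314.3] mean [0.6302 0.2148 0.0703] min [0.621 0.191 0.044] max [0.645 0.226 0.089]
```

View pics/scene_crop.png

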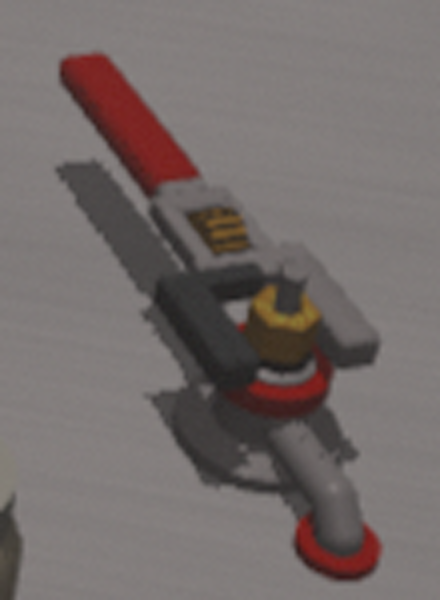

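View pics/side_crop.png

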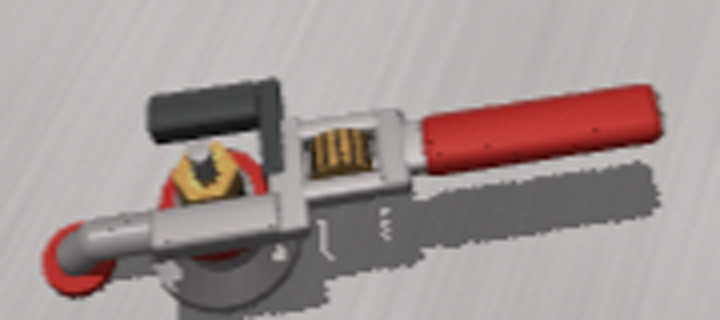

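Run:
```python
from h import *
from scipy.spatial.transform import Rotation as R
from plant import r
s=r.get_state(); M=R.from_quat(s["eef_rot"]).as_matrix(); print("tool axes cols\n",M.round(3))
for n in("scene","side"):
    d=dict(np.load(n+"0.npz"))
    p,u,v=world(d,np.ones((400,640),bool))
    k=(p[:,0]>0.2)&(p[:,0]<1)&(abs(p[:,1])<0.75)&(p[:,2]>0.1)
    g=np.round(p[k]/0.04).astype(int)
    import collections
    top={}
    for a,z in zip(g,p[k,2]): top.setdefault((a[0]*4,a[1]*4),[]).append(z)
    print(n,{k:(round(max(v),2),len(v)) for k,v in sorted(top.items()) if len(v)>15})
```

```text
tool axes cols
 [[ 0.435 -0.001  0.901]
 [-0.901  0.001  0.435]
 [-0.001 -1.    -0.   ]]
scene {(np.int64(24), np.int64(-56)): (np.float64(0.32), 65), (np.int64(24), np.int64(-52)): (np.float64(0.35), 247), (np.int64(24), np.int64(-48)): (np.float64(0.35), 86), (np.int64(28), np.int64(-64)): (np.float64(0.35), 49), (np.int64(28), np.int64(-60)): (np.float64(0.35), 183), (np.int64(28), np.int64(-56)): (np.float64(0.36), 277), (np.int64(28), np.int64(-52)): (np.float64(0.36), 349), (np.int64(28), np.int64(-48)): (np.float64(0.35), 279), (np.int64(32), np.int64(-64)): (np.float64(0.35), 100), (np.int64(32), np.int64(-60)): (np.float64(0.35), 596), (np.int64(32), np.int64(-56)): (np.float64(0.36), 96), (np.int64(36), np.int64(-64)): (np.float64(0.35), 38), (np.int64(56), np.int64(-52)): (np.float64(0.16), 29), (np.int64(56), np.int64(-48)): (np.float64(0.2), 389), (np.int64(60), np.int64(-52)): (np.float64(0.16), 107), (np.int64(60), np.int64(-48)): (np.float64(0.17), 763), (np.int64(84), np.int64(8)): (np.float64(0.2), 772), (np.int64(84), np.int64(12)): (np.float64(0.16), 369), (np.int
[... 343 characters left out ...]
8), np.int64(-60)): (np.float64(0.29), 177), (np.int64(28), np.int64(-52)): (np.float64(0.33), 45), (np.int64(28), np.int64(-48)): (np.float64(0.35), 198), (np.int64(32), np.int64(-60)): (np.float64(0.29), 61), (np.int64(56), np.int64(-52)): (np.float64(0.16), 23), (np.int64(56), np.int64(-48)): (np.float64(0.2), 505), (np.int64(60), np.int64(-48)): (np.float64(0.16), 180), (np.int64(80), np.int64(8)): (np.float64(0.16), 220), (np.int64(80), np.int64(12)): (np.float64(0.14), 49), (np.int64(84), np.int64(8)): (np.float64(0.21), 432), (np.int64(84), np.int64(12)): (np.float64(0.16), 590), (np.int64(88), np.int64(8)): (np.float64(0.16), 51), (np.int64(88), np.int64(12)): (np.float64(0.16), 26)}
```

The tool z axis (azimuth 25.8°) is already nearly parallel to the wrench x axis (27.7°), so I'll traverse with this yaw.

```bash
python3 -m inch '[[-13,0,15,0,0,0],[-26,0,30,0,0,0],[-26,0,30,0,0,0],[-26,0,30,0,0,0],[-26,0,30,0,0,0],[-26,0,30,0,0,0],[-26,0,30,0,0,0],[-26,0,30,0,0,0],[-26,0,30,0,0,0],[-26,0,30,0,0,0],[-26,0,30,0,0,0],[-26,0,30,0,0,0]]' 0 20
```

```text
clock: 1.15
tool_pos: [0.4528, -0.1417, 0.2387]
eef_rot: [0.599, -0.376, 0.376, -0.599]
contact_force: [0.2, -0.1, 0.4]
opening: 0.114
```

```bash
python3 -m inch '[[-26,0,23,0,0,0],[-26,0,23,0,0,0],[-26,0,23,0,-0.03,0],[-26,10,23,0,0,0],[-26,10,23,0,0,0],[-26,10,23,0,0,0],[-26,10,23,0,0,0],[-26,10,23,0,0,0],[-20,9,15,0,0,0],[-10,0,8,0,0,0],[0,0,0,0,0,0],[0,0,0,0,0,0]]'
cat > look.py <<'E'
from h import *
import sys
from plant import r
from scipy.spatial.transform import Rotation as R
s=r.get_state(); d=r.snapshot("wrist"); n=sys.argv[1]
T=np.eye(4);T[:3,:3]=R.from_quat(s["eef_rot"]).as_matrix();T[:3,3]=s["tool_pos"]
d["camera_from_world"]=np.linalg.inv(T@d["tool_from_camera"])
cv2.imwrite(f"pics/{n}.png",d["img"][:,:,::-1]); np.savez(n+".npz",**d)
print(s["clock"],np.round(s["tool_pos"],4),np.round(s["contact_force"],2),s["opening"]); print(T[:3,:3].round(3))
E
python3 look.py w1
```

```text
clock: 2.15
tool_pos: [0.5291, 0.1613, 0.1799]
eef_rot: [0.605, -0.367, 0.367, -0.604]
contact_force: [-0.5, -1.1, 1.4]
opening: 0.004
2.15 [0.5291 0.1613 0.1799] [-0.49 -1.06  1.44] 0.004016475658383141
[[ 0.462 -0.     0.887]
 [-0.887 -0.001  0.462]
 [ 0.001 -1.    -0.001]]
```

View pics/w1.png

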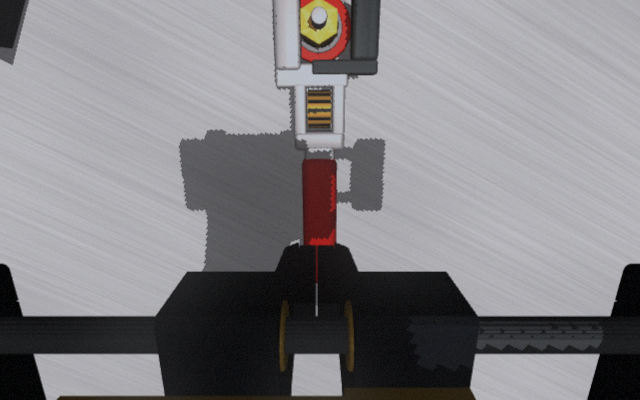

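The wrist view shows the wrench lined up with the tool: worm at (320,109), nut and spindle at (319,22), handle between columns 303 and 336.

Run:
```python
from h import *
d=dict(np.load("w1.npz")); hsv=cv2.cvtColor(d["img"],cv2.COLOR_RGB2HSV); H,S,V=[hsv[...,i].astype(int) for i in range(3)]
def rep(nm,m,h,roi):
    k=np.zeros_like(m);k[roi[1]:roi[3],roi[0]:roi[2]]=1;m=m&k
    v,u=np.nonzero(m);p,_,_=world(d,m)
    c=((u.min()+u.max())/2,(v.min()+v.max())/2)
    print(nm,u.min(),u.max(),v.min(),v.max(),"ray",ray(d,*c,h).round(4),"depth mean",p.mean(0).round(4),"zmax",np.percentile(p[:,2],95).round(4))
rep("worm",(H>8)&(H<30)&(S>110),0.072,(300,80,340,140))
rep("nut",(H>15)&(H<35)&(S>110)&(V>120),0.072,(290,0,345,55))
red=((H<6)|(H>174))&(S>130)&(V>60)
rep("handle",red,0.070,(290,150,345,245))
k=np.zeros_like(red);k[160:242,290:345]=1
P=np.array([ray(d,np.nonzero(red[v]&k[v])[0].mean(),v,0.070)[:2] for v in range(165,240,5)])
print(P[0],P[-1],cv2.fitLine((P*1000).astype(np.float32),2,0,.01,.01).ravel())
gray=(V>150)&(S<40)
```

```text
worm 308 330 91 123 ray [0.587 0.189 0.072] depth mean [0.586  0.1885 0.0724] zmax 0.0748
nut 300 337 0 43 ray [0.6342 0.214  0.072 ] depth mean [0.6343 0.2143 0.0701] zmax 0.0714
handle 302 335 159 244 ray [0.526  0.1574 0.07  ] depth mean [0.5255 0.1565 0.0686] zmax 0.07
[0.55078208 0.16998565] [0.50232681 0.14416932] [8.8448793e-01 4.6656308e-01 5.2701147e+02 1.5730833e+02]
```

```bash
python3 -m inch '[[0,5,22,0,0,0],[1,20,25,0,0,0],[1,25,25,0,0,0],[0,25,16,0,0,0],[0,10,0,0,0,0],[0,0,0,0,0,0],[0,0,0,0,0,0]]'
python3 look.py w2
```

```text
clock: 2.78
tool_pos: [0.6074, 0.1985, 0.095]
eef_rot: [0.605, -0.368, 0.367, -0.603]
contact_force: [-0.3, -0.4, 0.1]
opening: 0.005
2.7833 [0.6074 0.1985 0.095 ] [-0.31 -0.39  0.12] 0.004637899731419756
[[ 0.46  -0.002  0.888]
 [-0.888 -0.002  0.46 ]
 [ 0.001 -1.    -0.002]]
```

View pics/w2.png

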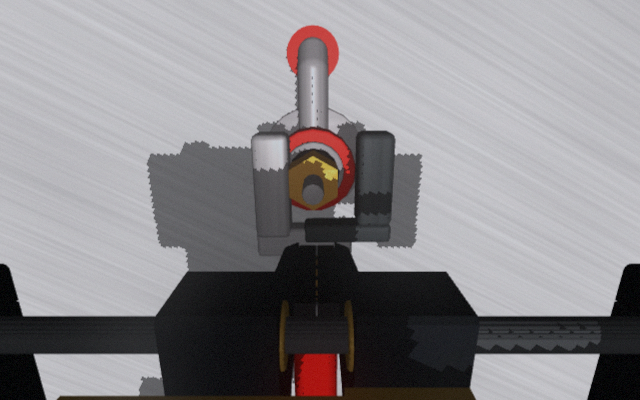

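```bash
python3 -m inch '[[0,13,0,0,0,0],[0,10,0,0,0,0],[0,0,0,0,0,0],[0,0,-5,0,0,0],[0,0,-5,0,0,0],[0,0,-5,0,0,0],[0,0,-5,0,0,0]]';python3 -m inch '[[0,0,-5,0,0,0],[0,0,-5,0,0,0],[0,0,-5,0,0,0],[0,0,-5,0,0,0],[0,0,-4,0,0,0]]';python3 -m inch '[[0,-12,0,0,0,0],[0,-11,0,0,0,0],[0,0,22,0,0,0],[0,0,22,0,0,0],[0,0,0,0,0,0]]'
python3 look.py w3
python3 - <<'E'
from plant import r
import cv2
cv2.imwrite("pics/side3.png",cv2.resize(r.snapshot("side")["img"][270:350,195:375,::-1],None,fx=4,fy=4))
E
```

```text
clock: 3.42
tool_pos: [0.591, 0.1922, 0.0726]
eef_rot: [-0.604, 0.366, -0.367, 0.605]
contact_force: [0.9, 0.3, 1.8]
opening: 0.005
clock: 3.83
tool_pos: [0.5682, 0.1803, 0.0716]
eef_rot: [0.605, -0.367, 0.367, -0.604]
contact_force: [0.0, -0.7, 0.4]
opening: 0.001
clock: 4.25
tool_pos: [0.6125, 0.2039, 0.0966]
eef_rot: [-0.602, 0.365, -0.368, 0.607]
contact_force: [-0.0, 1.0, -0.3]
opening: 0.007
4.25 [0.6125 0.2039 0.0966] [-0.    0.95 -0.26] 0.007132607436114644
[[ 0.462  0.007  0.887]
 [-0.887  0.004  0.462]
 [-0.    -1.     0.008]]
```

View pics/w3.png

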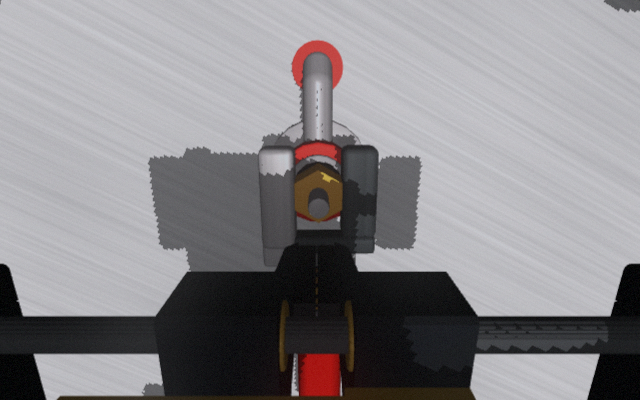

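View pics/side3.png

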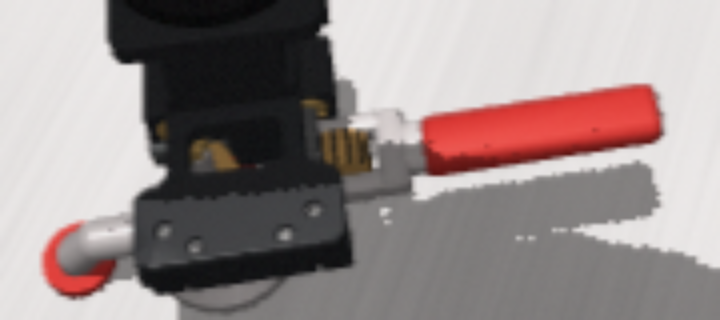

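One stroke took the jaw gap from about 69 px (288–357) to about 48 px (294–342), which is nearly on the nut. I'll give it two more strokes to bring it up to its stop.

```bash
python3 -m inch '[[0,13,-4,0,0,0],[0,11,0,0,0,0],[0,0,0,0,0,0],[0,0,-5,0,0,0],[0,0,-5,0,0,0],[0,0,-5,0,0,0],[0,0,-5,0,0,0]]';python3 -m inch '[[0,0,-5,0,0,0],[0,0,-5,0,0,0],[0,0,-5,0,0,0],[0,0,-5,0,0,0],[0,0,-4,0,0,0]]';python3 -m inch '[[0,-12,0,0,0,0],[0,-11,0,0,0,0],[0,0,22,0,0,0],[0,0,22,0,0,0],[0,0,0,0,0,0]]'
python3 look.py w4;  python3 -m inch '[[0,13,0,0,0,0],[0,11,0,0,0,0],[0,0,0,0,0,0],[0,0,-5,0,0,0],[0,0,-5,0,0,0],[0,0,-5,0,0,0],[0,0,-5,0,0,0]]';python3 -m inch '[[0,0,-5,0,0,0],[0,0,-5,0,0,0],[0,0,-5,0,0,0],[0,0,-5,0,0,0],[0,0,-4,0,0,0]]';python3 -m inch '[[0,-12,0,0,0,0],[0,-11,0,0,0,0],[0,-20,-20,0,0,0],[0,-20,-25,0,0,0],[0,-30,-15,0,0,0],[0,0,0,0,0,0]]'
python3 look.py w5
```

```text
clock: 4.93
tool_pos: [0.5901, 0.1914, 0.0728]
eef_rot: [-0.602, 0.365, -0.369, 0.607]
contact_force: [0.3, 0.9, 1.4]
opening: 0.003
clock: 5.35
tool_pos: [0.5636, 0.1779, 0.0703]
eef_rot: [0.606, -0.368, 0.366, -0.603]
contact_force: [-0.9, 0.2, -0.0]
opening: 0.005
clock: 5.77
tool_pos: [0.609, 0.2022, 0.0956]
eef_rot: [-0.602, 0.365, -0.368, 0.607]
contact_force: [0.5, 0.6, 0.2]
opening: 0.006
5.7667 [0.609  0.2022 0.0956] [0.53 0.58 0.21] 0.006011891582812081
[[ 0.462  0.007  0.887]
 [-0.887  0.004  0.462]
 [-0.    -1.     0.008]]
clock: 6.4
tool_pos: [0.5944, 0.1935, 0.0726]
eef_rot: [-0.599, 0.363, -0.371, 0.61]
contact_force: [11.9, 5.0, 5.9]
opening: 0.006
clock: 6.82
tool_pos: [0.5632, 0.1777, 0.0691]
eef_rot: [0.606, -0.368, 0.366, -0.603]
contact_force: [-0.1, -0.3, 0.3]
opening: 0.006
clock: 7.32
tool_pos: [0.5117, 0.1499, 0.1675]
eef_rot: [-0.604, 0.366, -0.368, 0.605]
contact_force: [0.5, 0.3, -0.2]
opening: 0.005
7.3167 [0.5117 0.1499 0.1675] [ 0.52  0.3  -0.22] 0.00514495464993726
[[ 0.461  0.003  0.888]
 [-0.888  0.     0.461]
 [ 0.001 -1.     0.003]]
```

View pics/w4.png

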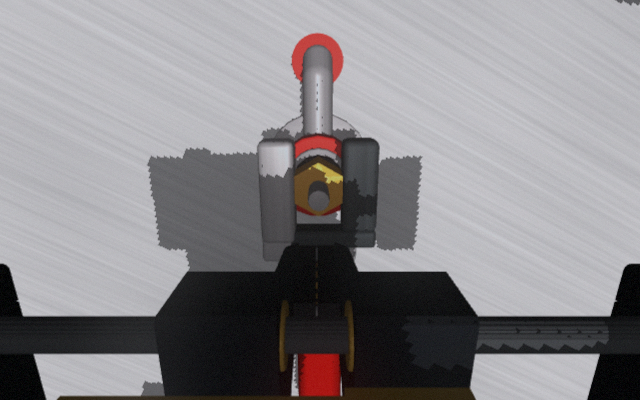

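View pics/w5.png

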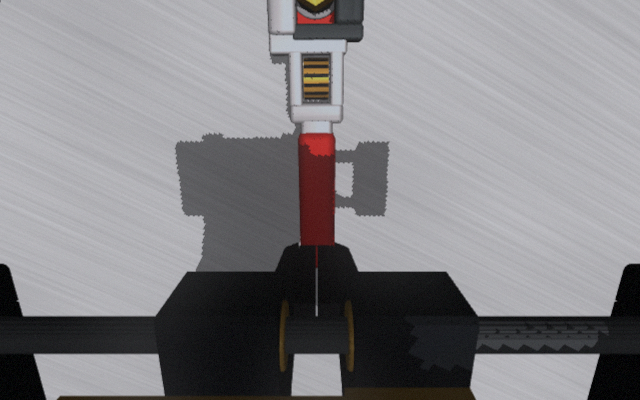

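The third stroke met 13 N of drag without the gap changing, so the jaws are at their stop. The nut spans 294–343 in w4 and the gap 295–342. Next I go round to the handle's -y side (tool +x).

```bash
python3 -c "
from plant import r;print(r.get_state()['q'].round(2) if hasattr(r.get_state()['q'],'round') else r.get_state()['q'])"
python3 -m inch '[[22,0,-7,0,0,0],[23,10,-7,0,0,0],[0,30,0,0,0,0],[0,30,0,0,0,0],[0,30,0,0,0,0],[0,22,0,0,0,0],[0,0,0,0,0,0],[0,0,0,0,0,0]]'; python3 look.py w6
```

```text
[-0.32  0.67 -0.09  1.92  0.11  0.55 -1.58]
clock: 8.03
tool_pos: [0.5204, 0.105, 0.0398]
eef_rot: [0.605, -0.367, 0.366, -0.604]
contact_force: [0.5, -0.1, 0.8]
opening: 0.001
8.0333 [0.5204 0.105  0.0398] [ 0.49 -0.12  0.83] 0.0006711882299135636
[[ 0.462 -0.002  0.887]
 [-0.887 -0.001  0.462]
 [-0.    -1.    -0.002]]
```

View pics/w6.png

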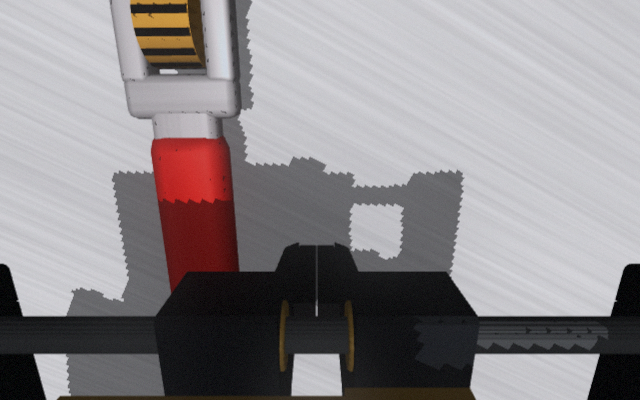

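The fingers stand beside the handle (its right edge at about (235,240)), with roughly 13 mm to go. I'll approach slowly, then follow the arc about the nut. Joint 7 is at -1.58 and falling towards -2.66, so I'll turn the tool only partly.

```bash
python3 -m inch '[[-6,0,0,0,0,0],[-7,0,0,0,0,0],[-4,0,0,0,0,0],[0,0,0,0,0,0]]'; python3 -m inch '[[-6,0,-1,0,0.013,0],[-6,0,-1,0,0.013,0],[-6,0,-1,0,0.013,0],[-6,0,-0.7,0,0.013,0],[-6,0,-0.5,0,0.013,0],[-6,0,-0.3,0,0.013,0]]'; python3 look.py w7
```

```text
clock: 8.42
tool_pos: [0.5128, 0.1218, 0.0417]
eef_rot: [-0.604, 0.366, -0.366, 0.606]
contact_force: [-0.2, -0.5, 0.5]
opening: 0.003
clock: 8.92
tool_pos: [0.4938, 0.1505, 0.0409]
eef_rot: [-0.589, 0.39, -0.391, 0.589]
contact_force: [3.4, -2.5, 1.6]
opening: 0.007
8.9167 [0.4938 0.1505 0.0409] [ 3.42 -2.46  1.64] 0.007382664723789442
[[ 0.389  0.002  0.921]
 [-0.921 -0.001  0.389]
 [ 0.001 -1.     0.001]]
```

View pics/w7.png

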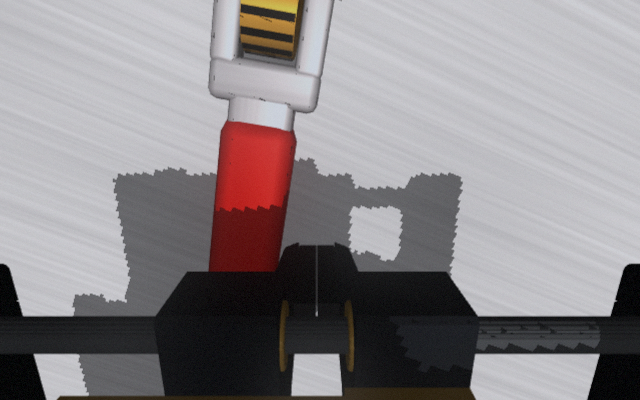

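The finger has contact at about 4 N, and the handle is turning with it.

```bash
python3 -m inch '[[-7.8,0,0,0,0.017,0],[-7.8,0,0.2,0,0.017,0],[-7.8,0,0.4,0,0.017,0],[-7.7,0,0.7,0,0.017,0],[-7.7,0,1,0,0.017,0],[-7.7,0,1.2,0,0.017,0]]'; python3 look.py w8
```

```text
clock: 9.47
tool_pos: [0.4796, 0.1942, 0.0405]
eef_rot: [0.569, -0.42, 0.421, -0.568]
contact_force: [3.0, -4.0, 0.7]
opening: 0.009
9.4667 [0.4796 0.1942 0.0405] [ 3.01 -4.    0.68] 0.00933754039971213
[[ 0.293 -0.001  0.956]
 [-0.956 -0.002  0.293]
 [ 0.002 -1.    -0.002]]
```

View pics/w8.png

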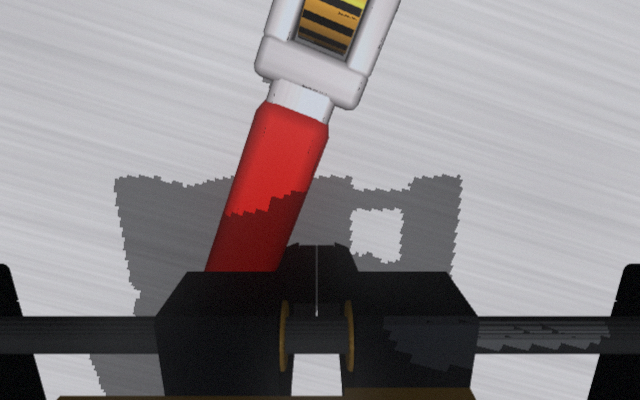

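The handle has turned about 30° at a steady 5 N. I'll carry on to the stop.

```bash
python3 -m inch '[[-6.2,0,1.1,0,0.013,0],[-6.2,0,1.2,0,0.013,0],[-6.1,0,1.4,0,0.013,0],[-6.1,0,1.5,0,0.013,0]]';python3 -m inch '[[-5,0,1.4,0,0.01,0],[-5,0,1.5,0,0.01,0]]'; python3 -c "
from plant import r;print(r.get_state()['q'])"
```

```text
clock: 9.85
tool_pos: [0.4777, 0.2187, 0.0404]
eef_rot: [0.559, -0.435, 0.435, -0.556]
contact_force: [2.5, -3.8, 0.2]
opening: 0.005
clock: 10.02
tool_pos: [0.478, 0.2295, 0.0404]
eef_rot: [0.554, -0.44, 0.44, -0.552]
contact_force: [0.8, -4.4, 1.0]
opening: 0.009
[-0.54577545  0.89554505  0.01780334  1.98440234 -0.04944656  0.26481332
 -1.83146305]
```

```bash
python3 -m inch '[[-4,0,1.3,0,0.008,0],[-4,0,1.4,0,0.008,0]]';python3 -m inch '[[-4,0,1.4,0,0.008,0],[-3,0,1.1,0,0.008,0]]'; python3 look.py w9
```

```text
clock: 10.18
tool_pos: [0.4792, 0.2386, 0.0405]
eef_rot: [0.55, -0.445, 0.445, -0.549]
contact_force: [1.7, -4.5, 0.5]
opening: 0.005
clock: 10.35
tool_pos: [0.4803, 0.2466, 0.0406]
eef_rot: [0.547, -0.449, 0.449, -0.546]
contact_force: [1.8, -3.6, 0.4]
opening: 0.004
10.35 [0.4803 0.2466 0.0406] [ 1.79 -3.57  0.41] 0.0038972853064574483
[[ 0.194 -0.001  0.981]
 [-0.981 -0.     0.194]
 [ 0.    -1.    -0.001]]
```

View pics/w9.png

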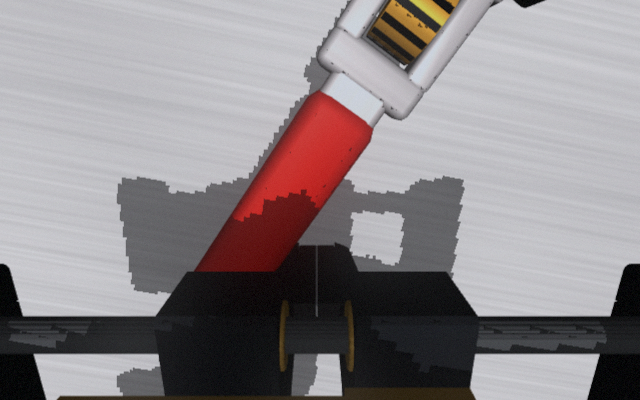

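Run:
```python
from h import *
from plant import r
d=dict(np.load("w9.npz")); hsv=cv2.cvtColor(d["img"],cv2.COLOR_RGB2HSV); H,S,V=[hsv[...,i].astype(int) for i in range(3)]
red=((H<6)|(H>174))&(S>130)&(V>50)
P=np.array([ray(d,np.nonzero(red[v,150:400])[0].mean()+150,v,0.070)[:2] for v in range(140,265,5)])
l=cv2.fitLine((P*1000).astype(np.float32),2,0,.01,.01).ravel();a=np.degrees(np.arctan2(l[1],l[0]));print(l,a,"turned",np.radians(27.8-a))
for n in("scene","side"):
    im=r.snapshot(n)["img"]
    np.save(n+"9.npy",im)
    x0,y0,x1,y1={"scene":(420,185,550,335),"side":(195,250,375,350)}[n]
    cv2.imwrite(f"pics/{n}9.png",cv2.resize(im[y0:y1,x0:x1,::-1],None,fx=4,fy=4,interpolation=cv2.INTER_CUBIC))
```

```text
[ 9.1932744e-01 -3.9349335e-01  5.1718915e+02  2.6565668e+02] -23.17204 turned 0.8896299
```

View pics/scene9.png

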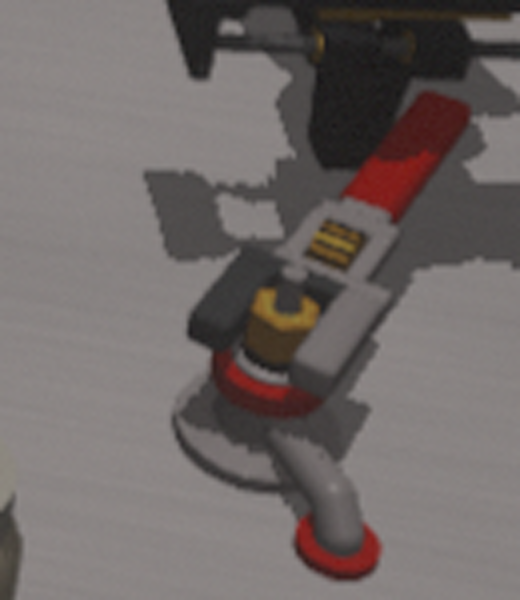

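View pics/side9.png

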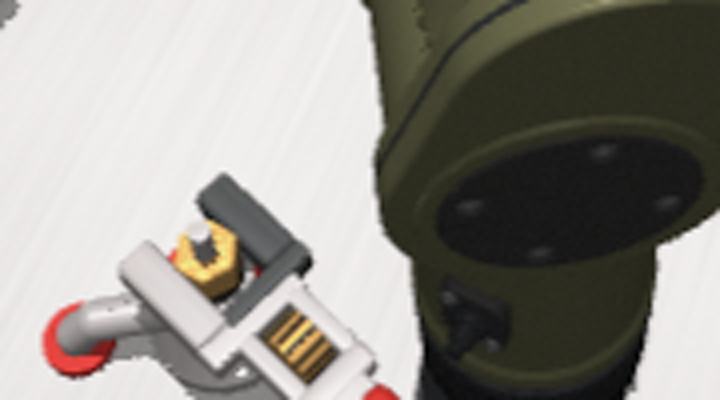

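The handle has turned 0.89 rad by measurement with no stop felt, and both crops seem to show slack between the jaws and the nut. I'll back off, rise and look down on the jaws.

```bash
python3 -m inch '[[12,0,0,0,0,0],[10,-10,0,0,0,0],[0,-30,0,0,0,0],[0,-40,0,0,0,0],[10,-20,25,0,0,0],[14,0,35,0,0,0],[14,0,35,0,0,0],[0,0,10,0,0,0],[0,0,0,0,0,0],[0,0,0,0,0,0]]'; python3 look.py w10
```

```text
clock: 11.33
tool_pos: [0.5949, 0.2073, 0.1409]
eef_rot: [0.546, -0.449, 0.449, -0.546]
contact_force: [-1.5, 0.3, 0.1]
opening: 0.004
11.3333 [0.5949 0.2073 0.1409] [-1.54  0.31  0.11] 0.0041167167143764125
[[ 0.194 -0.001  0.981]
 [-0.981  0.001  0.194]
 [-0.001 -1.    -0.001]]
```

View pics/w10.png

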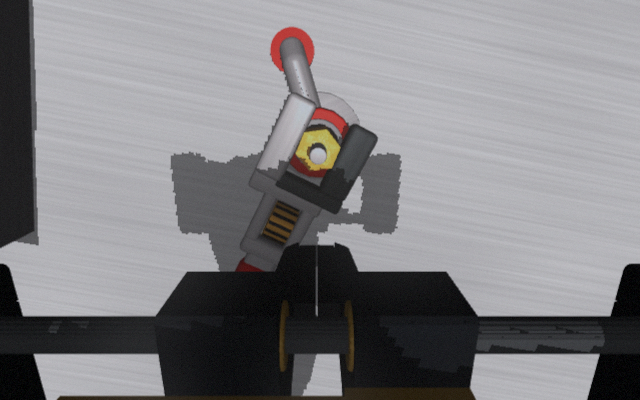

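Run:
```python
import cv2
for n,b in(("w10",(240,80,400,220)),("w4",(240,130,400,270)),("w1",(240,0,400,120))):
    im=cv2.imread(f"pics/{n}.png")[b[1]:b[3],b[0]:b[2]]
    cv2.imwrite(f"pics/{n}z.png",cv2.resize(im,None,fx=4,fy=4,interpolation=cv2.INTER_CUBIC))
```

```text
(no output)
```

View pics/w10z.png

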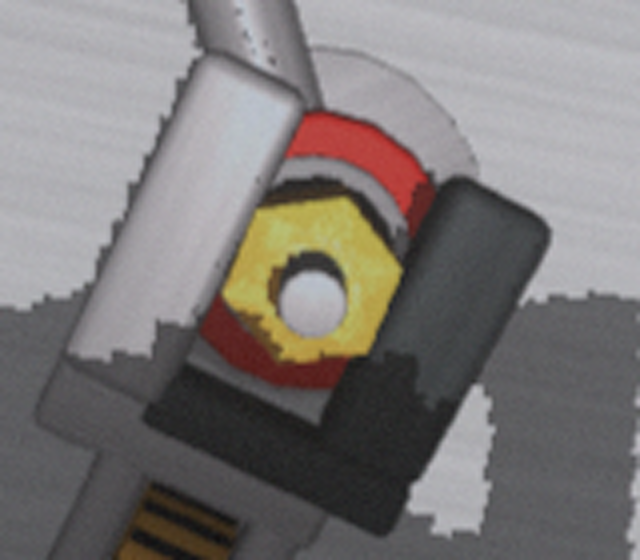

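View pics/w4z.png

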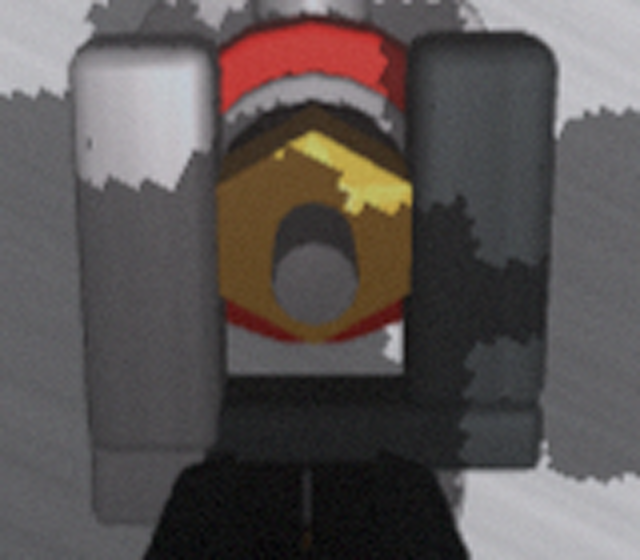

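View pics/w1z.png

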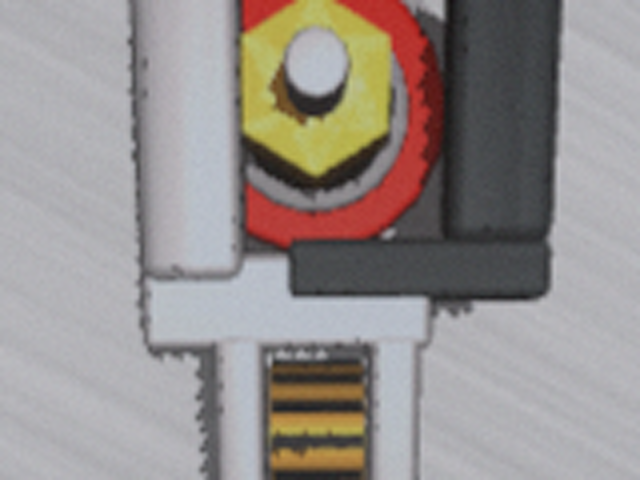

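Run:
```python
from h import *
from plant import r
d=dict(np.load("w10.npz"))
f=lambda x,y:(240+x/4,80+y/4)
def az(a,b,h):
    A=ray(d,*f(*a),h)[:2];B=ray(d,*f(*b),h)[:2];v=A-B;return np.degrees(np.arctan2(v[1],v[0])).round(1),A.round(4),B.round(4)
print("gray jaw inner",az((303,110),(190,360),.068)); print("dark jaw inner",az((438,190),(325,420),.068))
V=[(340,195),(405,265),(375,355),(290,365),(222,280),(262,210)]
W=np.array([ray(d,*f(*p),.078)[:2] for p in V]);print(W.round(4),W.mean(0))
for i in range(3): v=W[i]-W[i+3];print("vertex pair",np.degrees(np.arctan2(v[1],v[0])),np.linalg.norm(v))
# handle from scene/side
for n,roi in [("scene",(420,185,560,270)),("side",(195,250,460,400))]:
    e=r.snapshot(n);np.savez(n+"10.npz",**e)
    hsv=cv2.cvtColor(e["img"],cv2.COLOR_RGB2HSV);H,S,Vv=[hsv[...,i].astype(int) for i in range(3)]
    m=((H<6)|(H>174))&(S>150)&(Vv>40);k=np.zeros_like(m);k[roi[1]:roi[3],roi[0]:roi[2]]=1
    p,_,_=world(e,m&k);q=p[(p[:,2]>.05)&(p[:,0]<.58)]
    if len(q)>20:
        l=cv2.fitLine((q[:,:2]*1000).astype(np.float32),2,0,.01,.01).ravel();print(n,len(q),np.degrees(np.arctan2(l[1],l[0])),l, (cv2.minAreaRect((q[:,:2]*1000).astype(np.float32))))
    x0,y0,x1,y1={"scene":(400,180,560,330),"side":(195,240,395,390)}[n]
    cv2.imwrite(f"pics/{n}10.png",cv2.resize(e["img"][y0:y1,x0:x1,::-1],None,fx=4,fy=4,interpolation=cv2.INTER_CUBIC))
```

```text
gray jaw inner (np.float64(-13.8), array([0.6592, 0.2204]), array([0.6187, 0.2303]))
dark jaw inner (np.float64(-14.0), array([0.6517, 0.1982]), array([0.6133, 0.2077]))
[[0.6491 0.2129]
 [0.6411 0.2016]
 [0.6271 0.2031]
 [0.6232 0.2152]
 [0.6337 0.2274]
 [0.6448 0.2235]] [0.63648637 0.21395027]
vertex pair -5.010539846660838 0.02601799280394234
vertex pair -74.09516390608961 0.02680543680294108
vertex pair -130.91500496074755 0.02702337231448399
scene 326 -16.093346 [ 9.6081138e-01 -2.7720308e-01  4.9979962e+02  2.5244965e+02] ((499.5043640136719, 252.22067260742188), (22.642513275146484, 99.30430603027344), 74.5664291381836)
side 1077 -15.660569 [ 9.6287775e-01 -2.6993787e-01  4.9433130e+02  2.5337068e+02] ((495.6855163574219, 251.90850830078125), (24.7922306060791, 99.86604309082031), 74.23577880859375)
```

View pics/scene10.png

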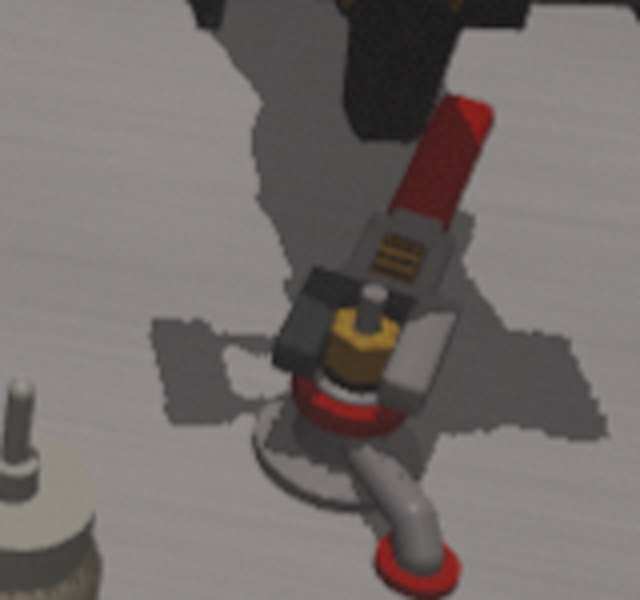

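View pics/side10.png

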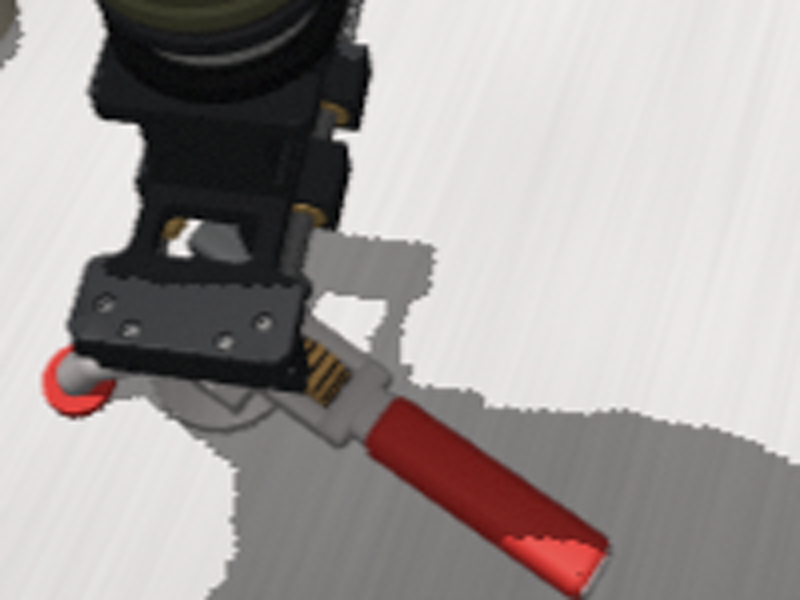

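Overhead, the jaw gap measures 23.3 mm, so the fit is held. Scene and side put the handle at -15.4° (turned about 0.75 rad), and the nut's corners give about 0.66 rad. My w9 figure was biased by the finger hiding part of the handle. The stop hasn't been felt yet, so I'll go back and push on until it is.

```bash
python3 -m inch '[[-14,0,-35,0,0,0],[-14,0,-35,0,0,0],[-10,0,-35,0,0,0],[0,30,0,0,0,0],[0,40,0,0,0,0],[0,30,0,0,0,0],[-10,0,0,0,0,0],[-8,0,0,0,0,0],[0,0,0,0,0,0]]'; python3 -m inch '[[-4,0,1,0,0.008,0],[-4,0,1.4,0,0.008,0]]';  python3 -m inch '[[-4,0,1.4,0,0.008,0],[-3,0,1.2,0,0,0]]'; python3 -m inch '[[-3,0,1.2,0,0.008,0],[-2,0,1,0,0,0]]'
```

```text
clock: 12.23
tool_pos: [0.4805, 0.245, 0.0418]
eef_rot: [-0.547, 0.448, -0.447, 0.547]
contact_force: [-1.4, -1.7, -1.7]
opening: 0.005
clock: 12.4
tool_pos: [0.4822, 0.2502, 0.0422]
eef_rot: [0.543, -0.453, 0.454, -0.542]
contact_force: [-0.7, -6.7, -1.8]
opening: 0.007
clock: 12.57
tool_pos: [0.4833, 0.2543, 0.0417]
eef_rot: [0.542, -0.455, 0.457, -0.538]
contact_force: [-0.9, -12.8, -0.9]
opening: 0.005
clock: 12.73
tool_pos: [0.484, 0.257, 0.0414]
eef_rot: [0.541, -0.458, 0.46, -0.535]
contact_force: [-1.8, -15.6, -0.9]
opening: 0.005
```

The force is climbing (7, 13, 16 N) while the motion lags, so the stop has been reached. One more small push, then I'll back away.

```bash
python3 -m inch '[[-3,0,1,0,0,0],[-2,0,0.5,0,0,0],[0,0,0,0,0,0]]'; python3 -m inch '[[10,0,0,0,0,0],[15,0,0,0,0,0],[10,-15,0,0,0,0],[0,-35,0,0,0,0],[0,-40,0,0,0,0],[10,-10,25,0,0,0],[10,0,35,0,0,0],[14,0,35,0,0,0],[0,0,10,0,0,0],[0,0,0,0,0,0],[0,0,0,0,0,0]]'; python3 look.py w11
python3 - <<'E'
from h import *
from plant import r
import cv2
im=cv2.imread("pics/w11.png");cv2.imwrite("pics/w11z.png",cv2.resize(im[80:220,240:400],None,fx=4,fy=4,interpolation=cv2.INTER_CUBIC))
for n,roi in [("scene",(420,185,560,270)),("side",(195,250,460,400))]:
    e=r.snapshot(n);np.savez(n+"11.npz",**e);cv2.imwrite(f"pics/{n}11.png",e["img"][:,:,::-1])
    hsv=cv2.cvtColor(e["img"],cv2.COLOR_RGB2HSV);H,S,Vv=[hsv[...,i].astype(int) for i in range(3)]
    m=((H<6)|(H>174))&(S>150)&(Vv>40);k=np.zeros_like(m);k[roi[1]:roi[3],roi[0]:roi[2]]=1
    p,_,_=world(e,m&k);q=p[(p[:,2]>.05)&(p[:,0]<.58)]
    l=cv2.fitLine((q[:,:2]*1000).astype(np.float32),2,0,.01,.01).ravel();print(n,len(q),np.degrees(np.arctan2(l[1],l[0])),l, (cv2.minAreaRect((q[:,:2]*1000).astype(np.float32))))
    d0=np.load(n+"0.npz")["img"]
    def bl(i):
        h=cv2.cvtColor(i,cv2.COLOR_RGB2HSV);m=(h[...,0]>105)&(h[...,0]<128)&(h[...,1]>130)
        x0,y0,x1,y1={"scene":(200,165,300,290),"side":(285,120,420,190)}[n]
        v,u=np.nonzero(m[y0:y1,x0:x1]);return u.mean()+x0,v.mean()+y0,len(u)
    print("blue",bl(d0),bl(e["img"]))
E
```

```text
clock: 12.98
tool_pos: [0.4849, 0.2591, 0.0412]
eef_rot: [0.542, -0.458, 0.461, -0.533]
contact_force: [-0.7, -18.3, -0.4]
opening: 0.004
clock: 13.9
tool_pos: [0.6009, 0.219, 0.142]
eef_rot: [-0.538, 0.457, -0.457, 0.54]
contact_force: [-1.3, 0.3, 0.1]
opening: 0.009
13.9 [0.6009 0.219  0.142 ] [-1.29  0.32  0.11] 0.008849731450416617
[[ 0.163  0.002  0.987]
 [-0.987  0.002  0.163]
 [-0.002 -1.     0.002]]
scene 352 -20.744604 [ 9.3516856e-01 -3.5420302e-01  5.0338025e+02  2.6341141e+02] ((502.57025146484375, 263.4323425292969), (23.190746307373047, 99.47126007080078), 70.26403045654297)
blue (np.float64(241.60416666666666), np.float64(230.984375), 192) (np.float64(242.87570621468927), np.float64(234.77966101694915), 177)
side 1100 -20.267532 [ 9.3808538e-01 -3.4640414e-01  4.9786261e+02  2.6417743e+02] ((499.4309997558594, 262.8850402832031), (24.988849639892578, 99.83200073242188), 69.4736557006836)
blue (np.float64(367.63265306122446), np.float64(144.63061224489797), 490) (np.float64(367.84631147540983), np.float64(144.53073770491804), 488)
```

View pics/w11z.png

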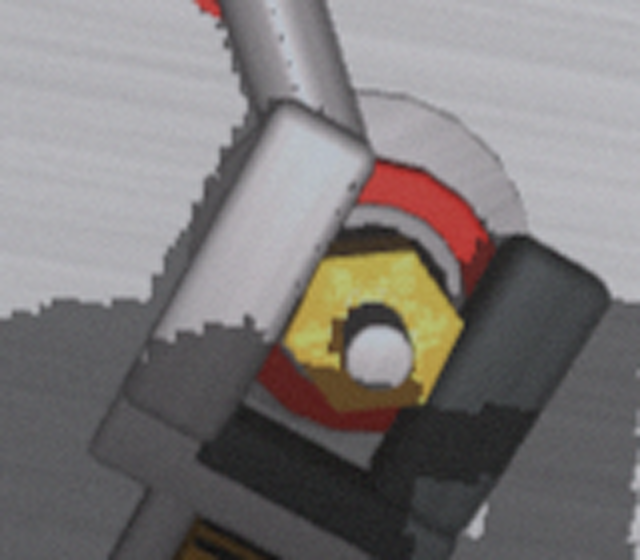

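View pics/scene11.png

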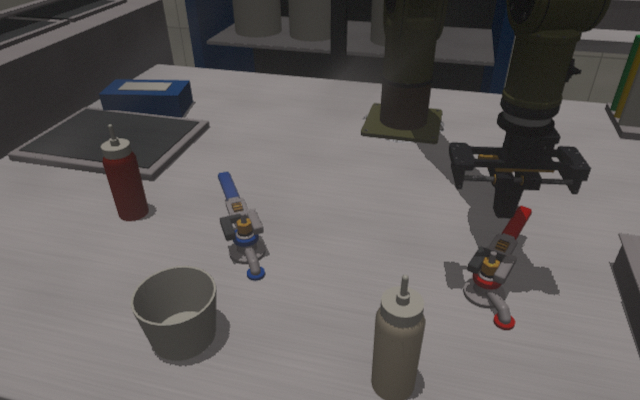

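The handle is now at -20.5°, which is 0.84 rad in total. Less the 0.05 rad of play, the nut is at about its 0.75 stop. The overhead crop shows the jaws still lying on the nut's flats, and the blue handle is unmoved. I'll rise clear and hand in.

```bash
python3 -m inch '[[0,-30,0,0,0,0],[0,-30,0,0,0,0],[0,0,0,0,0,0],[0,0,0,0,0,0]]'; python3 look.py w12
python3 - <<'E'
from h import *
d=dict(np.load("w11.npz"))
f=lambda x,y:ray(d,240+x/4,80+y/4,.068)[:2]
a,b=f(372,160),f(245,395);c,e=f(500,240),f(385,455)
t=(a-b)/np.linalg.norm(a-b)
for p in(c,e): print("gap",abs(t[0]*(p-b)[1]-t[1]*(p-b)[0]))
from plant import r
r.finish_job()
E
```

```text
clock: 14.38
tool_pos: [0.6006, 0.2188, 0.2027]
eef_rot: [-0.538, 0.457, -0.457, 0.541]
contact_force: [0.5, -0.3, -0.0]
opening: 0.006
14.3833 [0.6006 0.2188 0.2027] [ 0.5  -0.32 -0.01] 0.005948069073953535
[[ 0.164  0.003  0.986]
 [-0.986  0.002  0.164]
 [-0.001 -1.     0.003]]
gap 0.023034251511273633
gap 0.024254651665244847
the job is handed in; nothing more can be done
```

The red wrench's jaws are closed onto the nut, the nut is turned clockwise until it came up tight, and the job was handed in at about 14.4 s. I don't know the verdict, since handing in reports none.

**What I did**
- **Jaws:** I rolled the worm with three strokes of the closed fingertip. The third met 13 N of drag and the jaw gap did not change, so I took that as the stop.
- **Nut:** I pushed the red handle round from its -y side at about 4–5 N. When I came back to it, the force climbed to 18 N while the handle barely moved, which I took as the nut's stop. I then let go and rose clear.

**Last checks**
- **Jaw gap:** 23.0–24.3 mm measured from above, against 24 mm for a fit.
- **Handle:** turned 0.84 rad (scene and side cameras agree within 0.5°). That is about 0.79 rad after taking off the 3° of play, at or just past the 0.75 stop.
- **Blue handle:** within 0.3 px of its start in the side view. In the scene view the average of its blue pixels shifted 4 px. I put that down to shading, because fewer blue pixels were picked up, but I did not check it separately.
- **Robot:** well clear of everything, with no contact force.

**What disagreed**
- A mid-push wrist-camera reading gave 0.89 rad of handle turn. The finger was hiding part of the handle; scene and side gave 0.75 rad.
- The nut's corners, measured at that point, gave about 0.66 rad, accurate only to roughly 5°. I did not re-measure them after the final push, so the end angle rests on the handle angle and the force rise.

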